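# Prop open the bench tool chest

## Task

Lift the lid of the tool chest well up by its handle, past 60 degrees, while the prop rod still lies down; then swing the prop rod up so that its cranked end goes through the hole in the lid's keeper, and leave the lid standing at rest on the rod. The keeper is adjustable, so feel along it for the hole and do not force the rod once it has caught; leave the hammer, glue bottle and tape measure where they are.

Things in the scene. Friction and masses are not known exactly. Their poses are not given: they have to be found in the camera images.
- chest: Wooden bench tool chest, 220 mm deep (x), 340 mm wide (y), 96 mm high without its lid, fixed to the bench. Origin: centre of its underside on the bench; its front looks along its own -x, towards the robot.
- lid: Wooden lid, 16 mm thick, about 0.9 kg, hinged along the chest's rear top edge. Origin: middle of the hinge line, 110 mm behind the chest's centre, 96 mm up. Shut, its axes are the chest's; it opens by turning about its y axis (pitch 0 shut, 1.55 rad its stop). A damper in the hinge (7 N m s/rad) slows it both ways: let go, it sinks slowly, 1 to 6 degrees a second.
- lid_handle (a point): Middle of the handle's grip bar: a round steel bar 10 mm thick, 100 mm long, along the lid's y, 36 mm ahead of the lid's front edge and 258 mm from the hinge line.
- rod: Steel prop rod, 8 mm thick, beside the chest's right end (-y), 27 mm off the wood. Origin: its pivot, 20 mm behind the chest's centre, 78 mm up; it turns about the chest's y only, 0 to 2.45 rad. At 0 it lies level, pointing forward along its own -x; swung up it passes upright (1.57) and leans back to the hinge (1.75 to 2.1 when it holds the lid). Let go short of upright, it falls back.
- rod_collar (a point): Where the rod bends: centre of the 19 mm wide collar's face, 128 mm from the pivot. Past it the rod's end is cranked 45.5 degrees (upward when lying) as a round-nosed pin, 8 mm thick, 14 mm long. When the lid stands on the rod, the keeper's underside lies on this collar.
- rod_grip (a point): Middle of the rod's side grip: a round black bar, 13 mm thick, 60 mm long, that stands out sideways from the rod (along -y, away from the chest) 81 mm from the pivot, with an 18 mm end button. This point is 52 mm outside the rod's plane. Pinched from above across the bar it can turn between the fingers as the rod swings.
- rod_tip (a point): Nose of the rod's cranked pin, 138 mm from the pivot (in the rod's own axes 138 mm to -x and 10 mm to +z). Swung slowly (under 10 mm/s at the grip) it slides along the keeper, lifting the lid, under 5 to 15 N at the grip; when it drops into the hole the load vanishes for some 3 mm, then rises steeply as the pin meets the hole's rim.
- keeper_mid (a point): Fixed point on the lid, in the plane of the keeper's underside and of the rod's swing, 110 mm from the hinge line; axes as the lid's. The keeper is a steel angle on the lid's right edge with one 12 mm hole for the pin. It is clamped through slots: on this chest the hole sits anywhere up to 15 mm either way along the lid (x) from this point, unmeasured.
- keeper_end (a point): End of the keeper's flange nearest the handle when its hole is at keeper_mid (it shifts with the hole): 75 mm from the hole; the hinge-side end is 50 mm beyond the hole. The flange is 4 mm thick and 41 mm wide, its underside flat and level with the lid's underside, so that the pin's nose can slide along it to the hole.
- hammer: Hammer lying on the bench to the right of the chest, 300 mm long; bystander. Origin: under its middle.
- glue: Closed white glue bottle, 60 mm wide, 170 mm high, left of the chest; bystander. Origin: centre of its underside.
- tape: Black tape measure case, 34 x 70 x 62 mm, left of the chest's front; bystander. Origin: centre of its underside.

How it is judged:
By the outcome, as a careful person would: the job done as asked, in the order asked, and still so for the second after the job is handed in, with the robot touching nothing.
It also fails if it takes over 72 s, if anything falls off the work surface, if the arm or the gripper's body presses on something with over 40 N, if the wrist force passes 120 N, or if a joint passes its speed limit or range.

## Robot

A 7-joint arm with a two-finger parallel gripper is mounted at the origin on the work surface. World frame = base frame: x ahead of the robot, y to its left, z up, the work surface at z = 0. Lengths are in m, angles in rad, forces in N, time in s.
With the tool pointing down it reaches from about 0.375 to 0.925 m from the base axis. Payload 3.1 kg.
Tool frame: the origin (TCP) lies at the very end of the fingers, on their centre line; the grasp point (between the pads) lies 19 mm behind it; z points along the fingers, y is the direction in which the jaws open and shut (so a half turn about z gives the same grasp; the last joint's range is limited). The gripper opens to 85 mm and grips with 20 to 120 N. Pads are 22 mm wide; open, the fingers measure 114 mm over their backs; the gripper's body (76 mm by 85 mm) begins 54 mm behind the grasp point. The pads swing forward as they close: fully open they stand 13 mm farther back than shut.
Start: joints at [1.131, 0.383, 0.044, 1.598, -0.018, 1.161, -0.05], TCP at [0.218, -0.612, 0.231] pointing down, gripper open.
Joint ranges: [-2.61, 2.61], [-0.41, 2.15], [-1.48, 1.57], [0, 2.5], [-1.57, 4.71], [0.05, 1.97], [-2.85, 2.85]. Speed limits (rad/s): [2.79, 2.79, 3.14, 3.14, 3.14, 3.14, 3.14].

## Interface

Orientations are given as a unit quaternion [x, y, z, w].
In Python, from cell import env, solver, eyes, ticket gives the robot as it stands. The module is installed in compiled form; this text tells all that it offers. Calls block until the motion is done:
- env.goto(position, orientation): joint-space move of the TCP to a pose.
- env.move_l(position, rot=None, velocity=0.15, until_force=None): straight line of the TCP; rot=None keeps the orientation; velocity is the mean speed in m/s. With until_force (N) it stops when the force on the tool has changed by that much, and returns True; else False.
- env.set_joints(angles): joint-space move.
- env.command_gripper(opening, effort=None): finger opening in m; effort is the grip in N (None keeps the last); returns when the fingers have stopped.
- env.sleep(seconds).
- solver.solve_ik(position, orientation): joint angles nearest the present ones, or None.
- eyes.camera(name): name is "scene" or "side" or "wrist"; returns the picture (384x512x3 uint8, red, green, blue); there is no depth.
- eyes.camera_info(name): a dict with "camera_matrix" (3x3 intrinsics, pixels), "k1" (the pictures are not rectified: a ray, as slopes to the right and down, at radius r is drawn at 1 + k1 r^2 times it, then the intrinsics apply), "view" (4x4, takes a point from world to camera coordinates); the wrist camera has in their place "T_tool_cam" (4x4, takes a point from camera to tool coordinates, whose origin is the TCP and whose axes are the flange's). Camera axes: x right, y up, looking along -z (the intrinsics and any distortion apply to the point x, -y, -z); pixel columns grow to the right and rows downward; lengths in m; the calibration is good to about 2 mm. A picture is of the moment at which its call begins: read the wrist's pose just before it. camera_info takes no time and is no camera call.
A pose or a line that the arm cannot do raises env.PlanningError and nothing moves.
- ticket.finish_job(): hands the job in, once; it reports no verdict.
Readings, each from a call of its own:
- env.get_time(): time.
- env.get_joint_positions(): joint angles.
- env.get_joint_vel(): joint speeds.
- env.get_joint_torque(): joint torques, N m.
- env.get_ee_pos(): TCP position.
- env.get_ee_rot(): TCP orientation.
- env.get_contact_force(): force on the tool from outside, world axes, zero at the start.
- env.get_moment(): the same for the moment, N m.
- env.get_finger_gap(): finger opening in m.
Only numpy, scipy, OpenCV 4.12 (cv2) and the standard library are available. Lean on these libraries where they do the work, as an engineer would, in place of code of your own. Each camera call takes 0.05 s, during which the arm holds its last target.

## Working session

There is one attempt and no reset: what is moved stays moved. The work goes in short steps, each a Python script; the robot and the scene stay as the last script left them, time stands still between calls to the robot, and variables do not carry over. Pictures are saved under pics/ and viewed, and the job is handed in when it is done.

```bash
mkdir -p pics
python3 - <<'E'
from cell import env, solver, eyes, ticket
import cv2, numpy as np
for n in ("scene","side","wrist"):
    im=eyes.camera(n); cv2.imwrite(f"pics/{n}0.png",im[:,:,::-1])
    print(n,eyes.camera_info(n))
print(env.get_time(),env.get_ee_pos(),env.get_ee_rot(),env.get_finger_gap())
E
```

```text
scene {'camera_matrix': array([[477.47989835,   0.        , 256.94732595],
       [  0.        , 477.47989835, 197.79730687],
       [  0.        ,   0.        ,   1.        ]]), 'k1': -0.19999394927975364, 'view': array([[ 0.49286129,  0.8700602 ,  0.00911019, -0.36089826],
       [-0.73503747,  0.41072661,  0.539466  ,  0.35873217],
       [ 0.4656261 , -0.27257824,  0.8419581 , -1.57067792],
       [ 0.        ,  0.        ,  0.        ,  1.        ]])}
side {'camera_matrix': array([[434.47705738,   0.        , 259.59956319],
       [  0.        , 434.47705738, 187.6309578 ],
       [  0.        ,   0.        ,   1.        ]]), 'k1': -0.027004938977743496, 'view': array([[-0.88976338, -0.45609346,  0.01731695,  0.56240507],
       [ 0.32123559, -0.59882326,  0.7336337 , -0.20216877],
       [-0.32423574,  0.65832322,  0.67932446, -1.10043204],
       [ 0.        ,  0.        ,  0.        ,  1.        ]])}
wrist {'camera_matrix': array([[281.20885733,   0.        , 254.41335545],
       [  0.        , 281.20885733, 194.77159998],
       [  0.        ,   0.        ,   1.        ]]), 'k1': -0.00036114928666116633, 'T_tool_cam': array([[-1.03470287e-03,  9.62867915e-01,  2.69970937e-01,
         6.86583862e-02],
       [ 9.99999393e-01,  1.09837091e-03, -8.47641830e-05,
         3.23202857e-05],
       [-3.78144935e-04,  2.69970685e-01, -9.62868468e-01,
        -1.42783421e-01],
       [ 0.00000000e+00,  0.00000000e+00,  0.00000000e+00,
         1.00000000e+00]])}
0.15 [ 0.21762417 -0.61168888  0.23013283] [ 9.85423715e-01  1.70114512e-01 -2.23254498e-04 -1.05097837e-03] 0.08531761510113886
```

View pics/scene0.png

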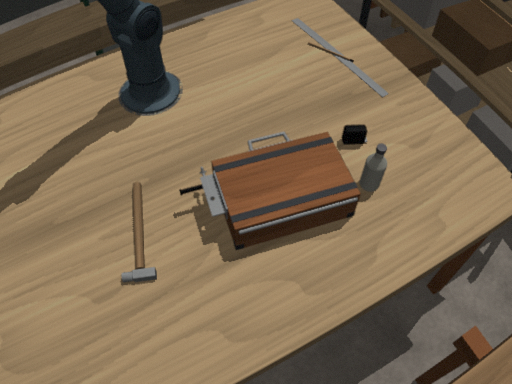

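View pics/side0.png

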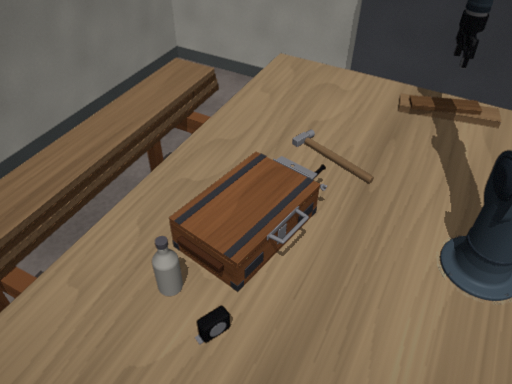

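View pics/wrist0.png

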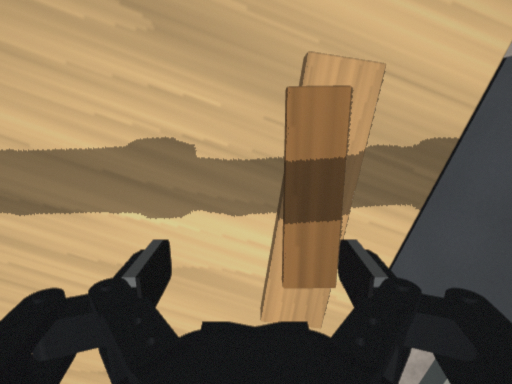

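Run:
```python
import cv2
a=cv2.imread("pics/scene0.png")[120:260,170:395]; cv2.imwrite("pics/scene0c.png",cv2.resize(a,None,fx=3.5,fy=3.5,interpolation=cv2.INTER_CUBIC))
a=cv2.imread("pics/side0.png")[145:295,165:345]; cv2.imwrite("pics/side0c.png",cv2.resize(a,None,fx=4,fy=4,interpolation=cv2.INTER_CUBIC))
```

```text
(no output)
```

View pics/scene0c.png

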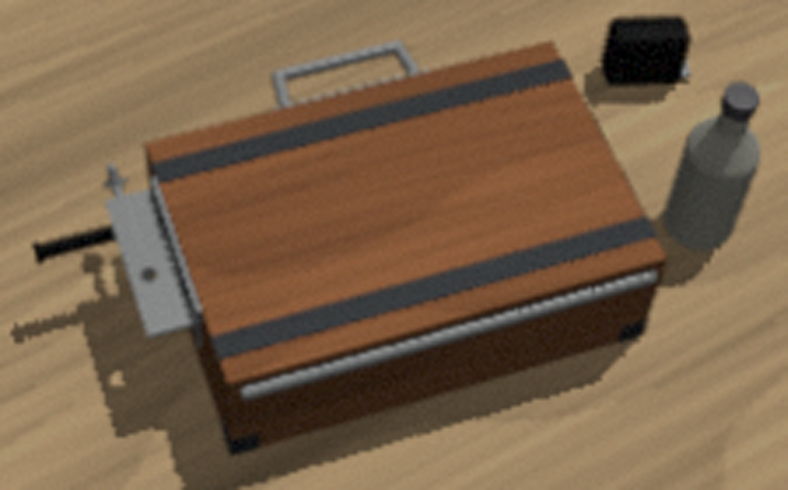

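View pics/side0c.png

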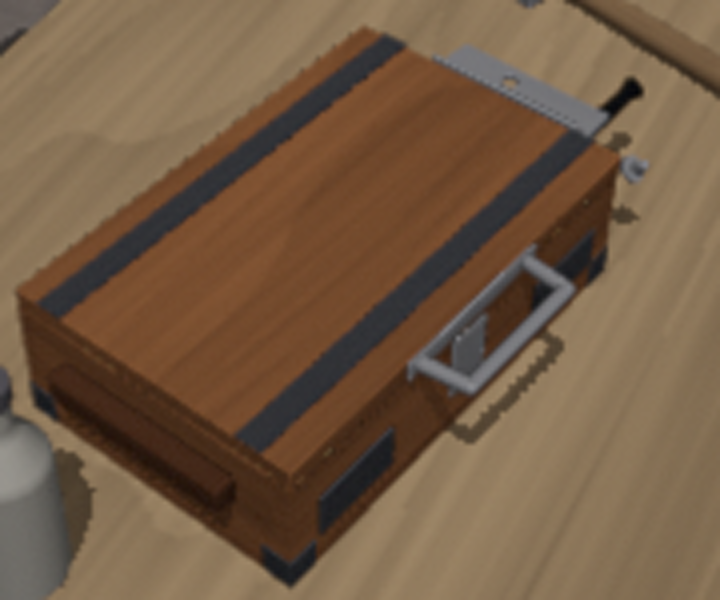

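```bash
cat > h.py <<'E'
import numpy as np, cv2
from scipy.optimize import least_squares
from scipy.spatial.transform import Rotation as R
def proj(info,P):
    P=np.atleast_2d(P); V=info["view"]; c=P@V[:3,:3].T+V[:3,3]
    s=np.c_[c[:,0]/-c[:,2],-c[:,1]/-c[:,2]]; r2=(s**2).sum(1,keepdims=True); s=s*(1+info["k1"]*r2)
    K=info["camera_matrix"]; return s*[K[0,0],K[1,1]]+K[:2,2]
def tri(infos,pix):
    f=lambda p:np.concatenate([proj(i,p)[0]-q for i,q in zip(infos,pix)])
    r=least_squares(f,[.6,-.1,.1]); return r.x,r.fun
E
python3 - <<'E'
from h import *
from cell import eyes
A,B=eyes.camera_info("scene"),eyes.camera_info("side")
S=lambda u,v:np.array([170+u/3.5-.5,120+v/3.5-.5]); D=lambda u,v:np.array([165+u/4-.5,145+v/4-.5])
pts={"FR":(S(148,146),D(620,158)),"FL":(S(553,44),D(295,478)),"RL":(S(662,262),D(20,292)),"RR":(S(230,382),D(370,28)),
"hR":(S(278,73),D(575,288)),"hL":(S(403,45),D(470,388)),"hole":(S(149,274),D(511,83)),"grip":(S(40,251),D(632,90)),"rodtip":(S(113,172),D(640,165))}
W={}
for k,(a,b) in pts.items():
    W[k],e=tri([A,B],[a,b]); print(k,W[k].round(4),e.round(1))
loc={"FR":[-.112,-.17,.112],"FL":[-.112,.17,.112],"RL":[.11,.17,.112],"RR":[.11,-.17,.112]}
def res(q):
    o=[]
    for k,l in loc.items():
        p=R.from_euler('z',q[2]).apply(l)+[q[0],q[1],0]
        o+= [proj(A,p)[0]-pts[k][0],proj(B,p)[0]-pts[k][1]]
    return np.concatenate(o)
r=least_squares(res,[.6,-.1,0]); print(r.x,r.fun.round(1))
for k in W: print(k,R.from_euler('z',-r.x[2]).apply(W[k]-[r.x[0],r.x[1],0]).round(4))
E
```

```text
FR [0.4457 0.0206 0.1098] [-0.4 -0.3 -0.5  0.2]
FL [0.5094 0.3511 0.1081] [-1.  -0.4 -0.8  0.2]
RL [0.7255 0.3054 0.1076] [-0. -0. -0.  0.]
RR [ 0.6576 -0.0223  0.1102] [-0.9 -0.4 -1.1  0.3]
hR [0.428  0.1431 0.1069] [-0.8 -0.5 -0.8  0.3]
hL [0.4513 0.2454 0.1063] [-0.7 -0.3 -0.6  0.2]
hole [ 0.5453 -0.0281  0.0998] [-0.1 -0.1 -0.2  0.1]
grip [ 0.4736 -0.0864  0.0789] [-0.1 -0.1 -0.1  0.1]
rodtip [ 0.4381 -0.0071  0.0847] [-0.2 -0.1 -0.2  0.1]
[ 0.58541911  0.16366688 -0.197865  ] [-1.6 -1.4  1.1 -0.4 -0.5 -1.5 -1.  -0.4  1.6 -1.1 -1.5 -0.5 -1.3  0.3
 -1.4 -0.8]
FR [-0.1089 -0.1677  0.1098]
FL [-0.1114  0.1688  0.1081]
RL [0.1095 0.1665 0.1076]
RR [ 0.1073 -0.1682  0.1102]
hR [-0.1503 -0.0511  0.1069]
hL [-0.1476  0.0537  0.1063]
hole [-0.0017 -0.1959  0.0998]
grip [-0.0604 -0.2672  0.0789]
rodtip [-0.1109 -0.1964  0.0847]
```

```bash
cat >> h.py <<'E'
C=np.array([.5854,.1637,0]); YAW=-.198
RC=R.from_euler('z',YAW)
def w(p): return RC.apply(p)+C
def tool(tilt=0,flip=False):
    base=R.from_euler('z',(np.pi/2 if flip else -np.pi/2)+YAW)*R.from_euler('x',np.pi)
    return R.from_rotvec(RC.apply([tilt,0,0]))*base
def handle(th): # chest coords of bar centre
    c,s=np.cos(th),np.sin(th); return np.array([.110-.258*c+.008*s,0,.096+.258*s+.008*c])
def grip(ph,y=-.252): return np.array([.02-.081*np.cos(ph),y,.078+.081*np.sin(ph)])
def tcp(pt,rot,d=.019): return w(pt)+rot.apply([0,0,d])
E
python3 - <<'E'
from h import *
from cell import env,solver
d=np.deg2rad
for fl in (False,True):
    r=tool(0,fl)
    for t in (0,20,40,60,82):
        j=solver.solve_ik(tcp(handle(d(t)),r,.015),r.as_quat()); print(fl,t,None if j is None else np.round(j,2))
    for tl in (15,25):
        g=tool(d(tl),fl)
        for p in (0,60,98,115):
            j=solver.solve_ik(tcp(grip(d(p)),g),g.as_quat()); print('grip',fl,tl,p,None if j is None else np.round(j,2))
E
```

```text
False 0 [ 0.54  0.6  -1.24  2.07  0.7   0.98  1.88]
False 20 [ 0.59  0.41 -1.23  1.97  0.44  1.07  2.11]
False 40 [ 0.61  0.39 -1.23  1.81  0.39  1.22  2.21]
False 60 [ 0.57  0.5  -1.24  1.6   0.48  1.39  2.23]
False 82 [ 0.48  0.68 -1.25  1.34  0.64  1.55  2.25]
grip False 15 0 [ 0.27  0.34 -0.05  2.12 -0.38  0.73 -2.83]
grip False 15 60 [-0.81  0.78  1.38  2.03 -1.06  1.31 -2.29]
grip False 15 98 [-0.74  0.87  1.37  1.91 -1.12  1.4  -2.31]
grip False 15 115 [-0.7   0.93  1.37  1.86 -1.17  1.43 -2.31]
grip False 25 0 [ 0.37  0.38 -0.05  2.11 -0.59  0.81 -2.57]
grip False 25 60 [ 0.34  0.32 -0.03  1.99 -0.53  0.96 -2.69]
grip False 25 98 [ 0.31  0.39 -0.01  1.86 -0.52  1.   -2.72]
grip False 25 115 [ 0.3   0.44  0.    1.81 -0.52  1.01 -2.73]
True 0 [ 0.34  0.43 -0.96  2.08  0.46  0.86 -1.08]
True 20 [ 0.47  0.32 -1.07  1.98  0.33  1.03 -0.94]
True 40 [ 0.51  0.32 -1.08  1.81  0.3   1.2  -0.86]
True 60 [ 0.39  0.36 -0.93  1.6   0.3   1.33 -0.78]
True 82 [ 0.23  0.48 -0.74  1.35  0.32  1.43 -0.69]
grip True 15 0 [ 0.65  0.38 -0.47  2.1  -0.15  0.71  0.12]
grip True 15 60 [ 0.65  0.33 -0.48  1.97 -0.15  0.88  0.08]
grip True 15 98 [ 0.63  0.4  -0.49  1.85 -0.09  0.93  0.03]
grip True 15 115 [ 0.62  0.45 -0.49  1.79 -0.06  0.93  0.01]
grip True 25 0 [ 0.75  0.43 -0.48  2.09 -0.36  0.75  0.38]
grip True 25 60 [ 0.75  0.37 -0.49  1.97 -0.34  0.91  0.3 ]
grip True 25 98 [ 0.73  0.45 -0.51  1.84 -0.27  0.95  0.23]
grip True 25 115 [ 0.72  0.5  -0.52  1.79 -0.24  0.95  0.2 ]
```

Run:
```python
from h import *
from cell import env,eyes
r=tool(0,True); q=r.as_quat()
env.command_gripper(.030,40)
p=tcp(handle(0),r,.014)
env.goto(p+[0,0,.12],q); print(env.get_time(),env.get_ee_pos()-p)
env.move_l(p+[0,0,.04],velocity=.15)
a=env.get_ee_pos()
for n in ("wrist","side"): cv2.imwrite(f"pics/{n}1.png",cv2.resize(eyes.camera(n)[:,:,::-1],None,fx=1.5,fy=1.5))
print(env.get_time(),a-p,env.get_finger_gap(),env.get_contact_force())
```

```text
3.6583 [ 0.00063635 -0.00101543  0.11990742]
4.4417 [0.00046709 0.00044414 0.04045955] 0.0301347224008805 [ 0.00655217 -0.07231063 -0.4843748 ]
```

View pics/wrist1.png

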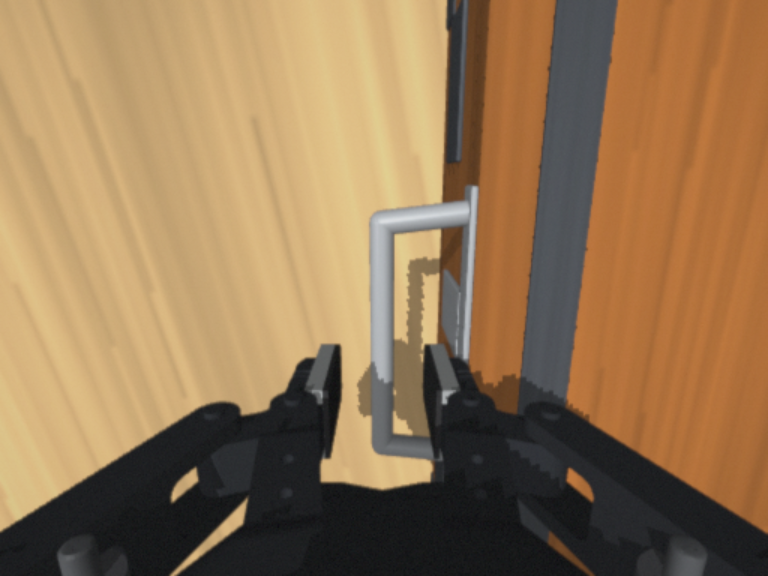

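View pics/side1.png

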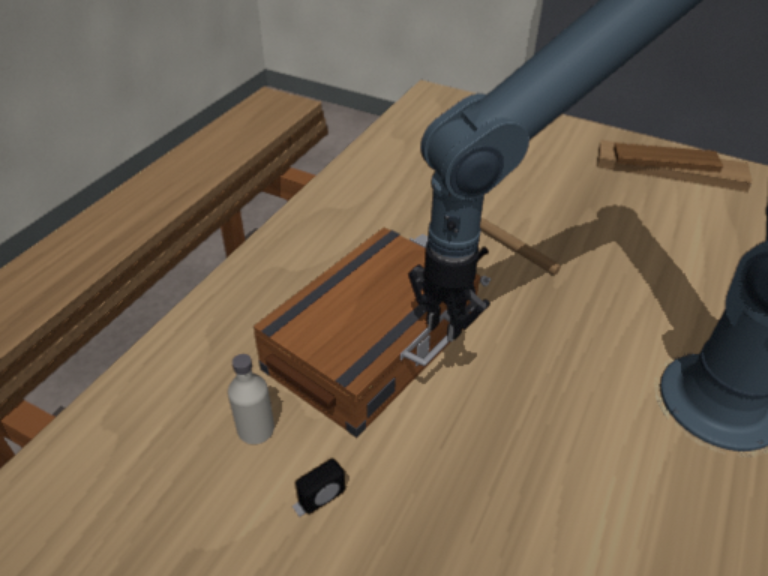

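The wrist picture shows the bar (column ≈381) centred between the pads (340/425), and the rear finger has about 6 mm of clearance to the lid's edge. I'll descend with a force guard and grip.

Run:
```python
from h import *
from cell import env,eyes
r=tool(0,True)
p=tcp(handle(0),r,.014)
print(env.move_l(p,velocity=.08,until_force=8))
env.command_gripper(0.0,60)
print(env.get_time(),env.get_ee_pos()-p,env.get_finger_gap(),env.get_contact_force())
off=env.get_ee_pos()-p
for t in (4,12,22):
    env.move_l(tcp(handle(np.deg2rad(t)),r,.014),velocity=.08); print(t,env.get_contact_force().round(1),env.get_finger_gap())
print(env.get_time())
cv2.imwrite("pics/side2.png",cv2.resize(eyes.camera("side")[:,:,::-1],None,fx=1.5,fy=1.5))
```

```text
False
5.4167 [0.00042776 0.00036532 0.0005591 ] 0.007288256618665145 [0.64220592 0.80953046 1.66737034]
4 [ 2.5  2.5 -3.5] 0.007162628858419919
12 [ 2.1  2.1 -5.1] 0.007543351022846229
22 [ 1.9  3.9 -6.8] 0.007276972553627454
7.1
```

View pics/side2.png

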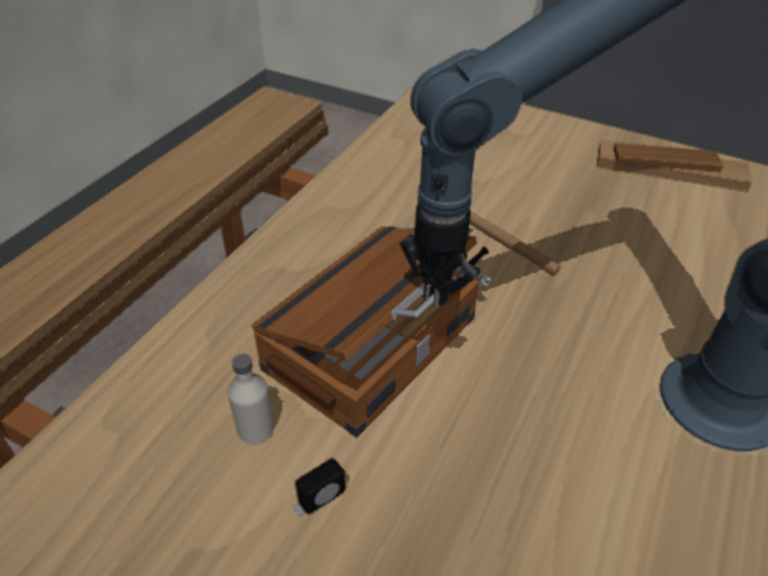

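The lid is lifting with the bar. I'll continue around the arc to 82°.

Run:
```python
from h import *
from cell import env,eyes
r=tool(0,True)
for t in (32,42,52,62,72,82):
    env.move_l(tcp(handle(np.deg2rad(t)),r,.014),velocity=.08); f=env.get_contact_force(); print(t,f.round(1),env.get_finger_gap())
    if np.linalg.norm(f)>30: break
print(env.get_time())
for n in ("side","scene"): cv2.imwrite(f"pics/{n}3.png",cv2.resize(eyes.camera(n)[:,:,::-1],None,fx=1.5,fy=1.5))
```

```text
32 [-2.8  3.5 -3.1] 0.007099698380826316
42 [-4.4  3.7 -1.4] 0.007311372498477921
52 [-8.9  1.9  5.1] 0.0073790929303702135
62 [-11.    0.9  11.3] 0.007278766258149278
72 [-7.6  1.7 13.4] 0.007257008717671143
82 [-3.5  1.6 11.2] 0.007882535262520883
11.4
```

View pics/side3.png

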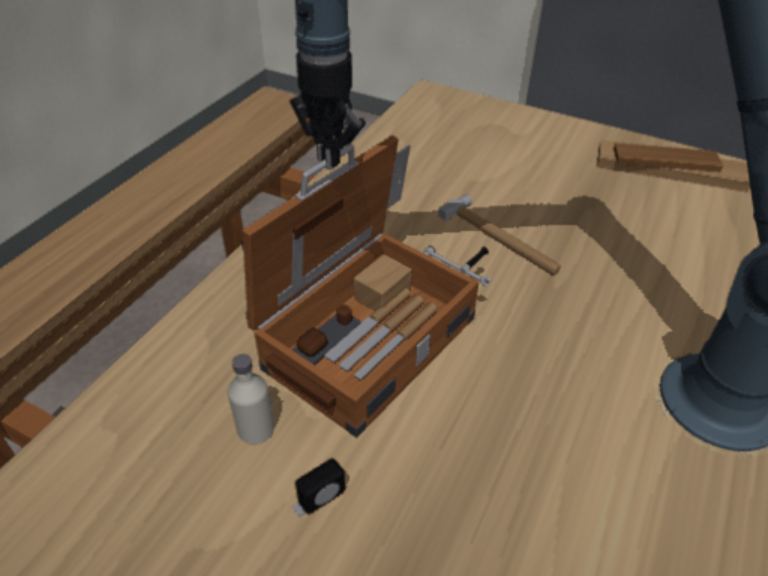

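View pics/scene3.png

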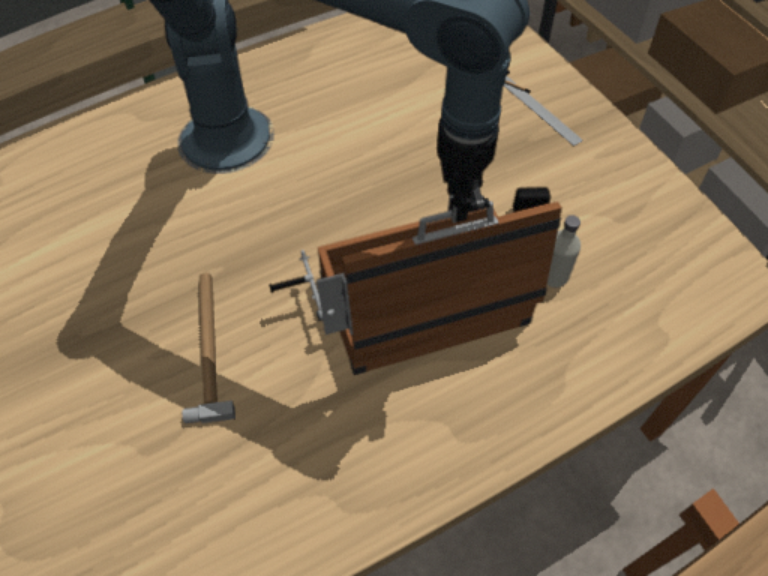

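Run:
```python
from h import *
from cell import env,eyes
d=np.deg2rad
env.command_gripper(.06)
p=env.get_ee_pos(); env.move_l(p+[0,0,.06],velocity=.2)
env.move_l(w([-.05,-.06,.41]),velocity=.3)
g=tool(d(25),True); t=tcp(grip(0),g)
env.goto(t-g.apply([0,0,.09]),g.as_quat())
print(env.get_time(),env.get_ee_pos()-t)
env.move_l(t-g.apply([0,0,.045]),velocity=.15)
cv2.imwrite("pics/wrist4.png",cv2.resize(eyes.camera("wrist")[:,:,::-1],None,fx=1.5,fy=1.5))
cv2.imwrite("pics/side4.png",cv2.resize(eyes.camera("side")[:,:,::-1],None,fx=1.5,fy=1.5))
print(env.get_time())
```

```text
14.4667 [-0.00587888 -0.03624153  0.08266274]
15.0167
```

View pics/wrist4.png

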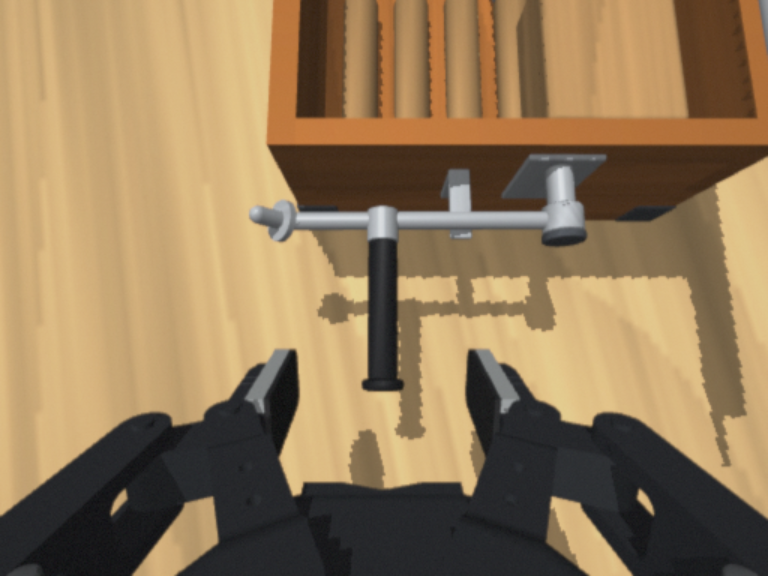

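View pics/side4.png

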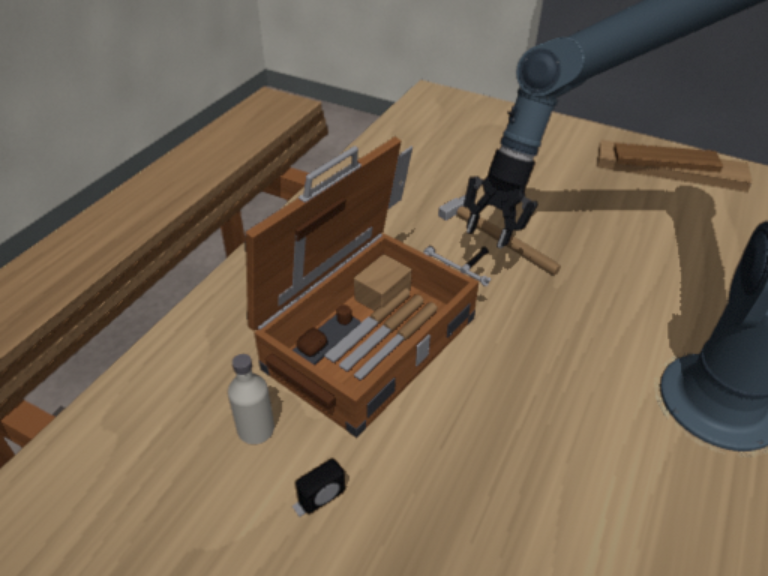

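```bash
sed -i 's/y=-.252/y=-.248/' h.py
python3 - <<'E'
from h import *
from cell import env,eyes
d=np.deg2rad
g=tool(d(25),True); t=tcp(grip(0),g)
print(env.move_l(t,velocity=.12,until_force=8))
env.command_gripper(0.0,30)
print(env.get_time(),env.get_finger_gap(),env.get_contact_force().round(1))
for ph in (15,35,55,75,88):
    env.move_l(tcp(grip(d(ph)),g),velocity=.07); f=env.get_contact_force(); print(ph,f.round(1),env.get_finger_gap())
    if np.linalg.norm(f)>20: break
print(env.get_time())
for n in ("side","scene","wrist"): cv2.imwrite(f"pics/{n}5.png",cv2.resize(eyes.camera(n)[:,:,::-1],None,fx=1.5,fy=1.5))
E
```

```text
False
16.05 0.011754129112119763 [-0.1 -1.7  2.5]
15 [ 2.5 -1.  -3.2] 0.01160335462329048
35 [-4.  -2.8  0.9] 0.012026564892810097
55 [-14.7  -5.8  10.9] 0.012144383921806515
75 [-7.2 -4.8 11.5] 0.011895606847402597
88 [-3.2 -4.1  8.4] 0.011828980956515937
18.5583
```

View pics/side5.png

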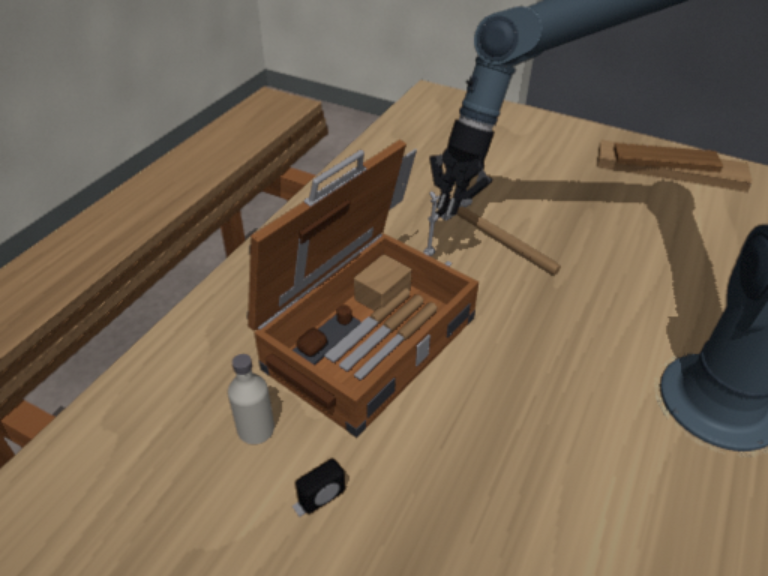

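View pics/scene5.png

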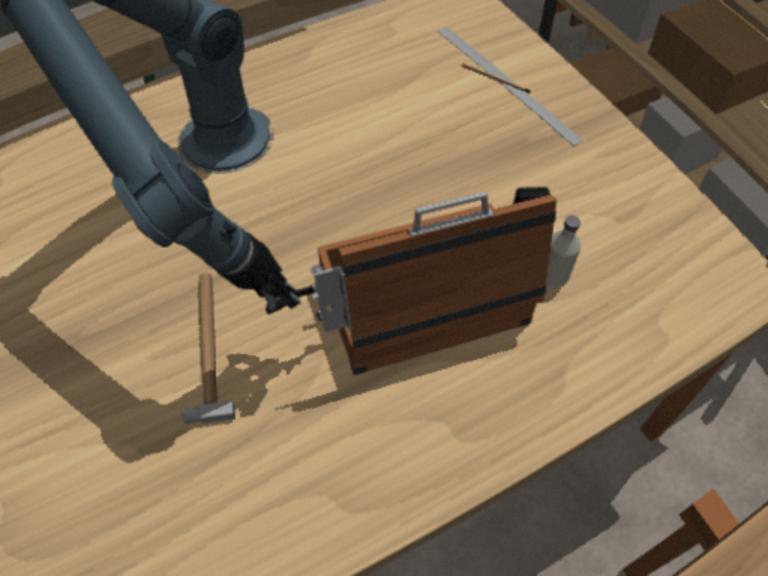

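View pics/wrist5.png

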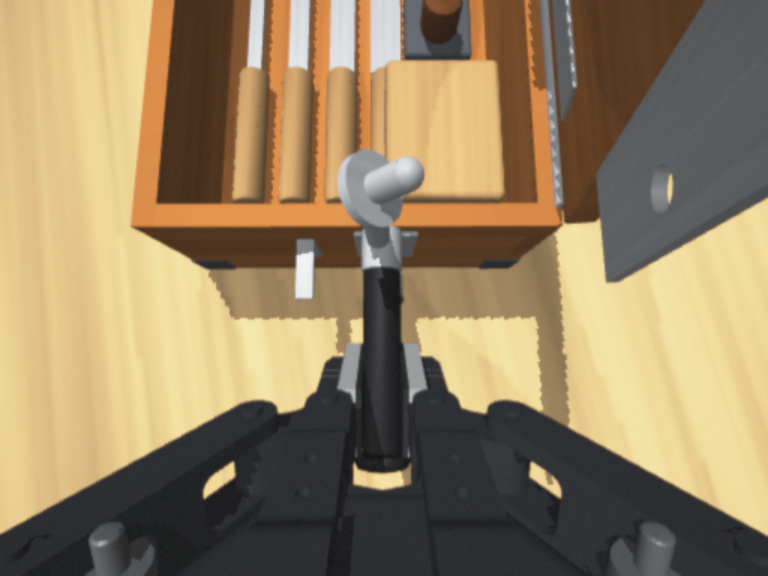

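```bash
cat >> h.py <<'E'
def ft(f,ph):
    c=RC.inv().apply(f); s,k=np.sin(ph),np.cos(ph)
    return np.array([c[0]*s+c[2]*k, -c[0]*k+c[2]*s, c[1]]).round(1) # tangential, radial, y
E
python3 - <<'E'
from h import *
from cell import env,eyes
d=np.deg2rad
g=tool(d(25),True)
for ph in (92,96,98):
    env.move_l(tcp(grip(d(ph)),g),velocity=.02); print(ph,ft(env.get_contact_force(),d(ph)))
b=ft(env.get_contact_force(),d(98))
for i in range(45):
    env.sleep(.3); x=ft(env.get_contact_force(),d(98))
    if i%3==0: print(round(env.get_time(),2),x)
    if abs(x[0]-b[0])>3: print("contact",x);break
print(env.get_time())
for n in ("side","wrist"): cv2.imwrite(f"pics/{n}6.png",cv2.resize(eyes.camera(n)[:,:,::-1],None,fx=1.5,fy=1.5))
E
```

```text
92 [-1.8  5.6 -4.4]
96 [-2.2  5.2 -4.4]
98 [-1.7  4.6 -5.4]
20.17 [-2.3  4.6 -3.9]
21.07 [-2.   4.9 -4.2]
21.97 [-2.4  5.4 -3.3]
22.87 [-1.9  4.6 -3.7]
23.77 [-2.3  5.4 -4.4]
24.67 [-1.9  4.9 -4.1]
25.57 [-3.2  5.8 -4.6]
26.47 [-2.1  4.9 -4.2]
27.37 [-2.3  5.4 -4.3]
28.27 [-2.6  5.5 -4.7]
29.17 [-3.   5.5 -4.4]
30.07 [-2.4  5.1 -3.9]
30.97 [-1.6  6.  -4.7]
31.87 [-3.3  5.5 -4.4]
32.77 [-1.9  6.  -3.3]
33.3667
```

View pics/side6.png

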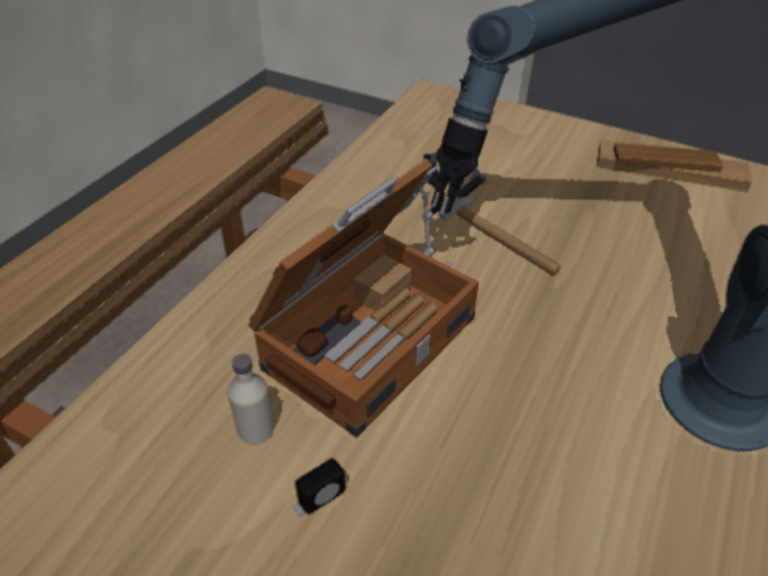

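View pics/wrist6.png

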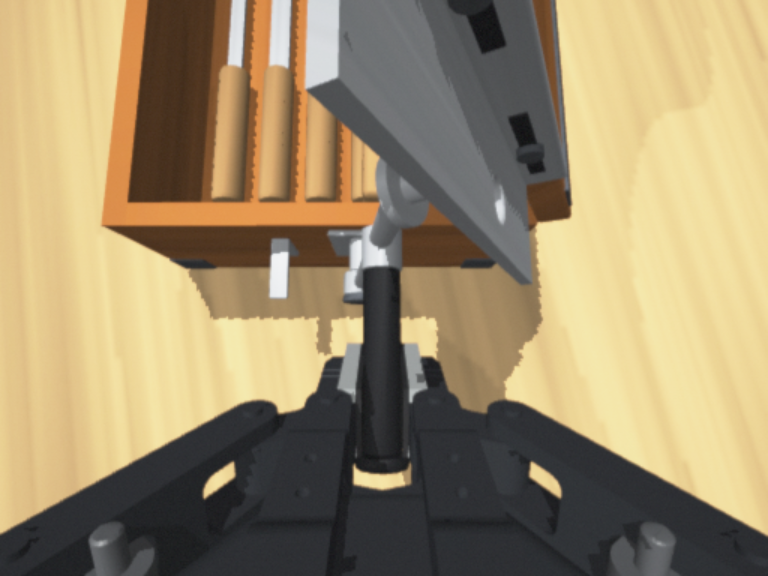

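```bash
cat > slide.py <<'E'
from h import *
from cell import env,eyes
import sys
d=np.deg2rad
g=tool(d(25),True)
ph=float(sys.argv[1]); end=float(sys.argv[2]); b=-2.2; peak=0; n=0; log=[]
step=np.rad2deg(.0008/.081)
while ph<end:
    ph+=step; env.move_l(tcp(grip(d(ph)),g),velocity=.007)
    x=ft((env.get_contact_force()+env.get_contact_force())/2,d(ph)); L=b-x[0]; log.append((round(ph,1),round(L,1),x[1]))
    if L>25: print("HIGH");break
    peak=max(peak,L)
    if peak>4 and L<max(1.2,.25*peak): n+=1
    else: n=0
    if n>=1: print("DROP");break
print(log); print(env.get_time())
for k in ("side","wrist","scene"): cv2.imwrite(f"pics/{k}_{ph:.0f}.png",cv2.resize(eyes.camera(k)[:,:,::-1],None,fx=1.5,fy=1.5))
E
python3 slide.py 98 116; ls pics
```

```text
DROP
[(np.float64(98.6), np.float64(2.8), np.float64(7.7)), (np.float64(99.1), np.float64(4.3), np.float64(9.2)), (np.float64(99.7), np.float64(7.4), np.float64(10.1)), (np.float64(100.3), np.float64(7.6), np.float64(12.0)), (np.float64(100.8), np.float64(8.4), np.float64(12.1)), (np.float64(101.4), np.float64(8.4), np.float64(11.8)), (np.float64(102.0), np.float64(9.2), np.float64(11.9)), (np.float64(102.5), np.float64(8.5), np.float64(11.2)), (np.float64(103.1), np.float64(8.1), np.float64(11.1)), (np.float64(103.7), np.float64(9.7), np.float64(12.0)), (np.float64(104.2), np.float64(9.6), np.float64(10.4)), (np.float64(104.8), np.float64(9.8), np.float64(11.3)), (np.float64(105.4), np.float64(8.1), np.float64(9.2)), (np.float64(105.9), np.float64(8.4), np.float64(10.4)), (np.float64(106.5), np.float64(8.2), np.float64(9.8)), (np.float64(107.1), np.float64(9.4), np.float64(10.5)), (np.float64(107.6), np.float64(8.7), np.float64(9.0)), (np.float64(108.2), np.float64(7.5), np.float64(8.3)), (np.float64(108.8), np.float64(7.2), np.float64(8.1)), (np.float64(109.3), np.float64(7.7), np.float64(7.8)), (np.float64(109.9), np.float64(0.7), np.float64(4.3))]
39.0667
scene0.png
scene0c.png
scene3.png
scene5.png
scene_110.png
side0.png
side0c.png
side1.png
side2.png
side3.png
side4.png
side5.png
side6.png
side_110.png
wrist0.png
wrist1.png
wrist4.png
wrist5.png
wrist6.png
wrist_110.png
```

View pics/wrist_110.png

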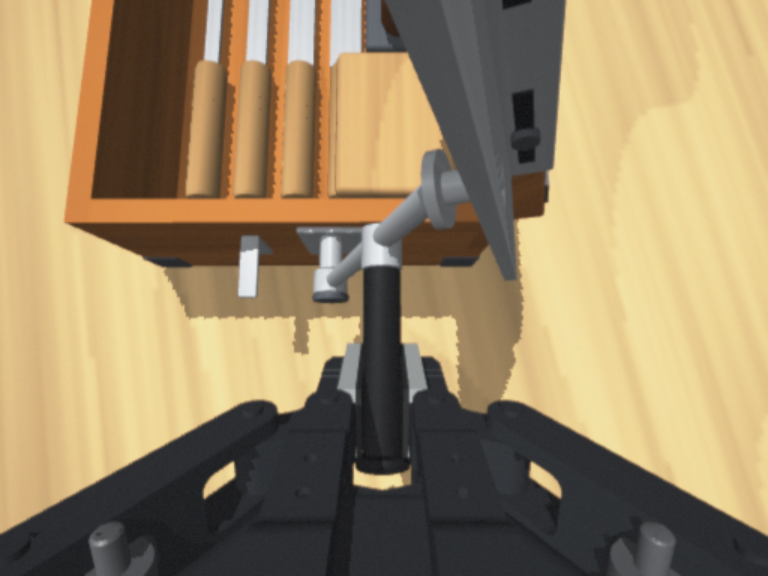

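Run:
```python
from h import *
from cell import env,eyes
for i in range(6):
    env.sleep(.6); print(round(env.get_time(),2),ft(env.get_contact_force(),np.deg2rad(110)))
for n in ("side","wrist"): cv2.imwrite(f"pics/{n}8.png",cv2.resize(eyes.camera(n)[:,:,::-1],None,fx=1.5,fy=1.5))
```

```text
39.82 [-3.9  4.5 -4.9]
40.42 [-3.4  4.7 -3.8]
41.02 [-3.7  5.3 -4. ]
41.62 [-3.   4.5 -2.8]
42.22 [-3.1  4.4 -3.7]
42.82 [-4.   4.5 -4. ]
```

View pics/wrist8.png

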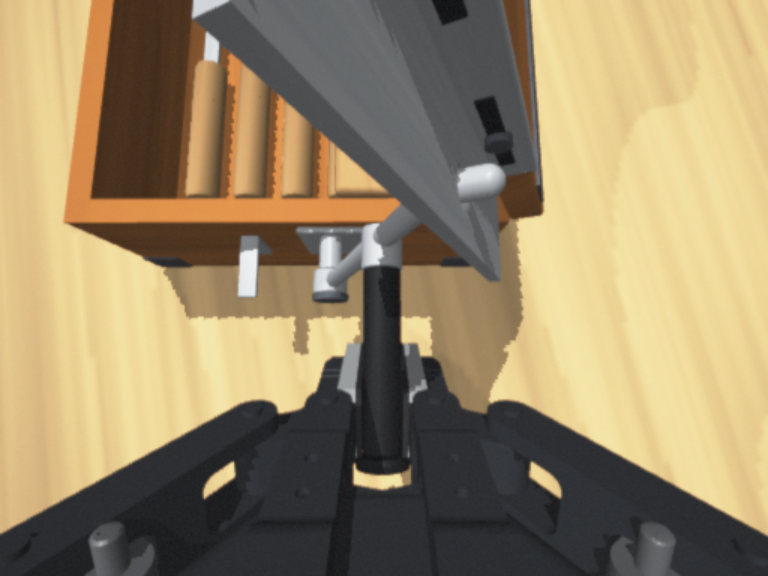

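View pics/side8.png

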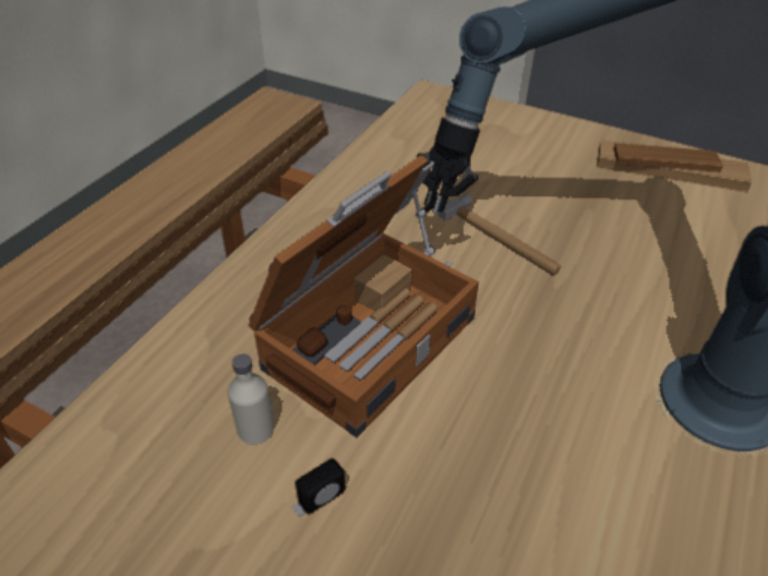

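The pin has gone through the hole at about (485,180), and the keeper is down on the collar. Next I'll release the grip and back off along the tool axis.

Run:
```python
from h import *
from cell import env,eyes
g=tool(np.deg2rad(25),True)
env.command_gripper(.05)
p=env.get_ee_pos(); env.move_l(p-g.apply([0,0,.07]),velocity=.1)
p=env.get_ee_pos(); env.move_l(p+RC.apply([-.1,-.08,.05]),velocity=.15)
a=eyes.camera("side"); sc=eyes.camera("scene"); env.sleep(3); b=eyes.camera("side"); s2=eyes.camera("scene")
print(env.get_time(), np.abs(a.astype(int)-b).max(),(np.abs(a.astype(int)-b).max(2)>25).sum(),(np.abs(sc.astype(int)-s2).max(2)>25).sum())
x=b[80:230,150:350]; cv2.imwrite("pics/side9.png",cv2.resize(x[:,:,::-1],None,fx=3.8,fy=3.8,interpolation=cv2.INTER_CUBIC))
x=s2[110:260,120:400]; cv2.imwrite("pics/scene9.png",cv2.resize(x[:,:,::-1],None,fx=2.8,fy=2.8,interpolation=cv2.INTER_CUBIC))
A,B=eyes.camera_info("scene"),eyes.camera_info("side")
for t in (60,64,66,68):
    print(t,[(proj(i,w(handle(np.deg2rad(t))))[0]-o)*s for i,o,s in ((A,[120,110],2.8),(B,[150,80],3.8))])
```

```text
48.4833 50 33 250
60 [array([468.87682135,  23.93362204]), array([385.31893762, 202.28936107])]
64 [array([476.5031666 ,  31.59477462]), array([363.85699587, 180.62458639])]
66 [array([480.44956208,  36.04818915]), array([352.90405544, 170.31217184])]
68 [array([484.47813434,  40.91898049]), array([341.83318613, 160.37240311])]
```

View pics/side9.png

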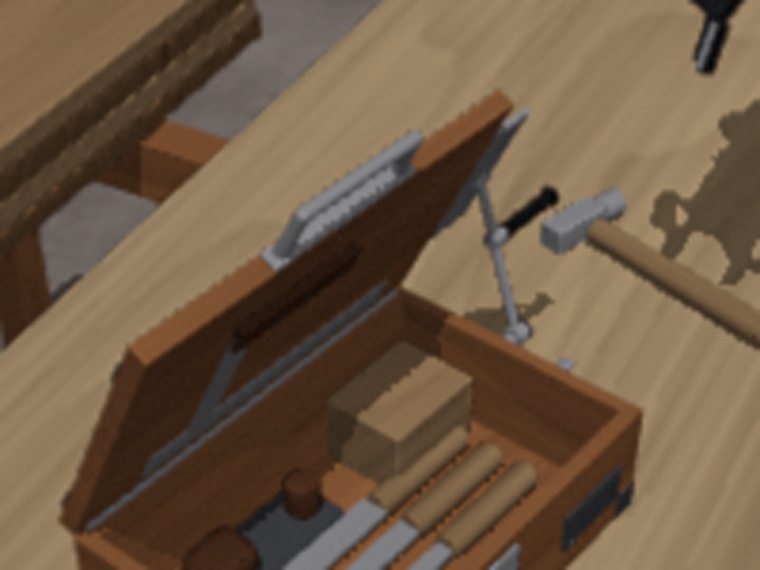

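View pics/scene9.png

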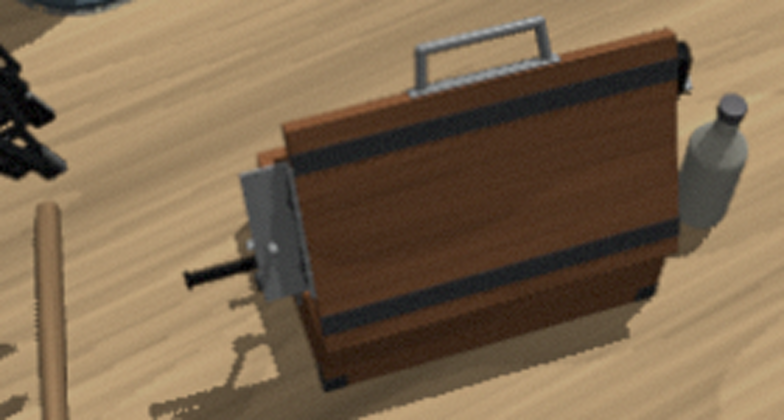

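Run:
```python
from cell import env,eyes,ticket
import numpy as np
a=eyes.camera("side"); env.sleep(2); b=eyes.camera("side")
m=np.abs(a.astype(int)-b).max(2)[80:230,150:320]; print(m.max(),(m>25).sum(),env.get_contact_force().round(1),env.get_time())
if (m>25).sum()<10: ticket.finish_job(); print("done")
```

```text
10 0 [ 0.1  0.2 -0.8] 50.5833
the job is handed in; nothing more can be done
done
```

The lid is standing at rest on the prop rod, with the rod's pin through the keeper hole. I handed the job in at about 50.6 s.

- **Lid:** I lifted it by the handle to about 82° with the rod still lying down, then let go. It sank slowly while I took the rod's side grip and swung the rod up.
- **Finding the hole:** The keeper came down on the pin, which I slid along it at up to 7 mm/s under 7–10 N. The load fell to 0.7 N at a rod angle of about 110° (1.92 rad). I stopped there and let the lid settle.
- **Last checks:** The wrist picture showed the pin through the hole and the keeper down on the collar. With the gripper backed off, the handle's place in the side picture puts the lid at about 65–66°, close to the 65.8° I expected. The arm felt no contact (under 1 N).
- **Disagreeing check:** The first stillness check, just after backing off, showed some changed pixels (33 side, 250 scene). I took this to be the arm settling but did not trace it. A second 2 s check of the lid area in the side view showed no motion.
- **Bystanders:** The hammer, glue bottle and tape measure look untouched in the pictures. I did not measure their positions.

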